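# Stir the beads behind the sliding guard

## Task

Slide the clear guard of the blue bead box fully open, take the red-handled stick from its stand and, reaching right down among the beads, stir once right round the bowl, clockwise as seen from above, starting and finishing at the bowl's far side (away from the robot), so that beads of both colours are shifted and none leaves the bowl. Then stand the stick back upright in its stand, right down in the hole, and slide the guard fully shut. Leave the jar, the bauble and the brush where they are.

Things in the scene. Friction and masses are not known exactly. Their poses are not given: they have to be found in the camera images.
- beadbox: Blue open box fixed to the bench, 240 (x) x 360 (y) x 120 mm high, aluminium track strips along its front and far top edges up to 129 mm. Origin: centre of its underside; x to the far side, y to the left as seen from the robot at yaw 0, z up. Its left half has a fixed white lid (top 115 mm); its right half holds a white bowl and is covered by the clear sliding guard.
- guard (a joint): The clear guard, 206 (x) x 172 (y) x 5 mm, slides along the box's +y (over the fixed white lid) in its track, its top 124 mm above the bench. 0 = shut (covers the bowl), 0.165 m = fully open. It stays where it is left; a few newtons move it.
- guard_handle (a point): Middle of the top of the guard's orange handle, an upright bar 90 mm along the box's x, 20 mm thick along the box's y and 34 mm tall, on a 110 x 30 mm foot; this point is 37 mm above the guard's sheet (161 mm above the bench). Moves with the guard.
- bowl_floor (a point): Centre of the inner floor of the white bowl in the bead box, at box (0, -84, 16) mm; axes as the box. Inner radius 54 mm at the floor, 61 mm at the rim; the rim is 39 mm above this point. The bowl is fixed.
- bowl_far (a point): Point on the bowl's floor 30 mm from its centre on its far side (+x of the box).
- bowl_right (a point): Point on the bowl's floor 30 mm from its centre on its right side (-y of the box).
- bowl_near (a point): Point on the bowl's floor 30 mm from its centre on its near side (-x of the box).
- bowl_left (a point): Point on the bowl's floor 30 mm from its centre on its left side (+y of the box).
- stand: Dark wooden stand fixed to the bench, 70 x 70 x 80 mm high. Origin: centre of its underside.
- stand_hole0 (a point): Centre of the mouth of the stand's upright round hole, at the stand's top (80 mm above the bench). Hole 25 mm wide, 65 mm deep.
- stick: Loose wooden stirring stick, 200 mm long, standing upright in the stand. Origin: centre of its lower end; z along the stick to its grip. Round 18 mm foot from 0 to 50 mm, round 12 mm shaft to 130 mm, red square 22 x 22 mm grip from 130 to 200 mm, its faces along the stick's x and y. 100 g.
- stick_tip (a point): Centre of the stick's lower end.
- stick_grip (a point): Middle of the stick's red grip, 165 mm above its lower end.
- bead0_center (a point): Centre of a gold ball bead, 24 mm across, loose in the bowl in a single layer.
- bead1_center (a point): Centre of a gold ball bead, 24 mm across, loose in the bowl in a single layer.
- bead2_center (a point): Centre of a gold ball bead, 24 mm across, loose in the bowl in a single layer.
- bead3_center (a point): Centre of a gold ball bead, 24 mm across, loose in the bowl in a single layer.
- bead4_center (a point): Centre of a purple ball bead, 24 mm across, loose in the bowl in a single layer.
- bead5_center (a point): Centre of a purple ball bead, 24 mm across, loose in the bowl in a single layer.
- bead6_center (a point): Centre of a purple ball bead, 24 mm across, loose in the bowl in a single layer.
- bead7_center (a point): Centre of a purple ball bead, 24 mm across, loose in the bowl in a single layer.
- jar: Bystander: glass paint jar with a green cap, 64 mm across, 85 mm high. Origin: centre of its underside.
- bauble: Bystander: dark plum bauble 70 mm across glued upright on a cardboard ring foot, 86 mm high. Origin: centre of its underside.
- brush: Bystander: flat wooden brush lying on the bench, 180 mm long along its x. Origin: at its middle, on the bench.
There are look-alikes about, which are no part of the job. Leave any grey look-alike of the stick alone.

How it is judged:
On the way, in this order (a step that is already met when the one before it is completed fails the run):
1. the guard is slid fully open (past 145 of 165 mm) (value of joint guard above 0.145 m), for 0.1 s.
2. with the guard open, the stick's lower end, less than 22 mm above the bowl's floor, passes within 20 mm of the far point (horizontal distance between stick_tip and bowl_far below 0.02 m and z of stick_tip in the frame of bowl_floor below 0.022 m and value of joint guard above 0.12 m), for 0.04 s.
3. with the guard open, the stick's lower end, less than 22 mm above the bowl's floor, passes within 20 mm of the right point (horizontal distance between stick_tip and bowl_right below 0.02 m and z of stick_tip in the frame of bowl_floor below 0.022 m and value of joint guard above 0.12 m), for 0.04 s.
4. with the guard open, the stick's lower end, less than 22 mm above the bowl's floor, passes within 20 mm of the near point (horizontal distance between stick_tip and bowl_near below 0.02 m and z of stick_tip in the frame of bowl_floor below 0.022 m and value of joint guard above 0.12 m), for 0.04 s.
5. with the guard open, the stick's lower end, less than 22 mm above the bowl's floor, passes within 20 mm of the left point (horizontal distance between stick_tip and bowl_left below 0.02 m and z of stick_tip in the frame of bowl_floor below 0.022 m and value of joint guard above 0.12 m), for 0.04 s.
6. with the guard open, the stick's lower end, less than 22 mm above the bowl's floor, passes within 20 mm of the far point again (all of step 2), for 0.04 s.
At the end, for the whole second after the job is handed in: Guard shut (under 7 mm); stick at rest in the stand's hole, its end within 12 mm of the axis, over 55 mm below the mouth, tilt under 0.25 rad; all beads in the bowl, at least two of each colour over 8 mm from their start; jar, bauble, brush within 30 mm of theirs (value of joint guard below 0.007 m and horizontal distance between stick_tip and stand_hole0 below 0.012 m and z of stick_tip in the frame of stand_hole0 below -0.055 m and angle between stick's own z axis and vertical below 0.25 rad and linear speed of stick below 0.03 m/s and horizontal distance between each of bead0_center, bead1_center, bead2_center, bead3_center, bead4_center, bead5_center, bead6_center, bead7_center and bowl_floor below 0.062 m and z of each of bead0_center, bead1_center, bead2_center, bead3_center, bead4_center, bead5_center, bead6_center, bead7_center in the frame of bowl_floor below 0.04 m and distance of any of bead1_center, bead2_center, bead3_center from where it was at the start of the episode above 0.008 m and distance of any of bead0_center, bead2_center, bead3_center from where it was at the start of the episode above 0.008 m and distance of any of bead0_center, bead1_center, bead3_center from where it was at the start of the episode above 0.008 m and distance of any of bead0_center, bead1_center, bead2_center from where it was at the start of the episode above 0.008 m and distance of any of bead5_center, bead6_center, bead7_center from where it was at the start of the episode above 0.008 m and distance of any of bead4_center, bead6_center, bead7_center from where it was at the start of the episode above 0.008 m and distance of any of bead4_center, bead5_center, bead7_center from where it was at the start of the episode above 0.008 m and distance of any of bead4_center, bead5_center, bead6_center from where it was at the start of the episode above 0.008 m and distance of each of jar, bauble, brush from where it was at the start of the episode below 0.03 m); the robot touches nothing.
It fails at once if a bead leaves the bowl (horizontal distance between any of bead0_center, bead1_center, bead2_center, bead3_center, bead4_center, bead5_center, bead6_center, bead7_center and bowl_floor above 0.075 m).
It fails at once if a bystander is shoved (30 mm) or the jar or bauble tipped (0.5 rad) (distance of any of jar, bauble, brush from where it was at the start of the episode above 0.03 m or angle between any of jar, bauble's own z axis and vertical above 0.5 rad).
It also fails if it takes over 72 s, if anything falls off the work surface, if the arm or the gripper's body presses on something with over 40 N, if the wrist force passes 120 N, or if a joint passes its speed limit or range.

## Robot

A 7-joint arm with a two-finger parallel gripper is mounted at the origin on the work surface. World frame = base frame: x ahead of the robot, y to its left, z up, the work surface at z = 0. Lengths are in m, angles in rad, forces in N, time in s.
With the tool pointing down it reaches from about 0.425 to 0.925 m from the base axis. Payload 6.8 kg.
Tool frame: the origin (TCP) lies between the finger pads; the fingertips stand r.tips_ahead ahead of it and the grasp point (between the pads) lies 5 mm behind it (r.tips_ahead is the distance from the TCP to the fingertips, in m); z points along the fingers, y is the line along which they close (so a half turn about z gives the same grasp; the last joint's range is limited). The gripper opens to 85 mm and grips with 20 to 120 N. Pads are 22 mm wide; open, the fingers measure 114 mm over their backs; the gripper's body (76 mm by 85 mm) begins 54 mm behind the grasp point. The pads swing forward as they close: fully open they stand 13 mm farther back than shut.
Start: joints at [-1.42, 0.477, 0.022, 1.555, -0.011, 1.109, -0.083], TCP at [0.173, 0.653, 0.245] pointing down, gripper open.
Joint ranges: [-2.96, 2.96], [-0.34, 2.1], [-1.41, 1.46], [0.24, 2.44], [-1.37, 4.51], [0.17, 1.92], [-2.96, 2.96]. Speed limits (rad/s): [2.39, 2.39, 3.14, 3.14, 3.14, 3.14, 3.14].

## Interface

Orientations are given as a rotation vector (axis times angle).
In Python, from bench import r gives the robot as it stands.
- The arm moves only by the tool move_arm, never from a script. Its argument "rows" is one flat list of numbers, 4 for each row, row after row: the shift along the tool's x, y, z in cm, then the turn about the tool's z in degrees. In form: [tx, ty, tz, twist, tx, ty, tz, twist, ...]. A call has 1 to 10 rows; each row is the pose to reach, as a shift and turn from the pose commanded when the call began, along the tool's axes at that moment; what a row does not reach only later rows make up. A row lasts 1/8 s, in which the tool goes at most 62.5 mm and 10.7 degrees, less where a joint would pass 70% of its speed; a pose out of reach is approached as far as the arm can. A call with a gripper value outside its range is refused whole. "fingers" is the opening, from 0 (shut) to 1 (fully open), set as the call begins (left out, the last holds). The fingers move at their own pace and stop on an object; "newtons" is the grip in N (left out, the last holds). Time passes only in rows, so rows that repeat a pose let the fingers close. It gives the time, the measured TCP pose, the force, the opening and the grip force at its end, in the units of the state.
- r.get_obs(): the state, without advancing time (a new reading comes with each control period).
- r.grab_frame(name): name is "side" or "top"; returns the picture (420x560x3 uint8, blue, green, red); there is no depth.
- r.camera_params(name): a dict with "fx", "fy", "cx", "cy" (pixels), "k1" (the pictures are not rectified: a ray, as slopes to the right and down, at radius r is drawn at 1 + k1 r^2 times it, then the intrinsics apply), "world_from_camera" (4x4, takes a point from camera to world coordinates). Camera axes: x right, y down, z forward; pixel columns grow to the right and rows downward; lengths in m; the calibration is good to about 2 mm. A picture is of the moment at which its call begins. camera_params takes no time and is no camera call.
- r.hand_in(): hands the job in; it is judged then, once.
The state is a dict: "clock": time; "joints": joint angles; "qvel": joint speeds; "tau": joint torques, N m; "tcp_pos": TCP position; "orientation": TCP orientation; "contact_force": force on the tool from outside, world axes, zero at the start; "moment": the same for the moment, N m; "grip_width": finger opening in m; "gripper_force": force on a finger pad.
Only numpy, scipy, OpenCV 4.12 (cv2) and the standard library are available. Lean on these libraries where they do the work, as an engineer would, in place of code of your own. Each camera call takes 0.05 s, during which the arm holds its last target. There are 200 camera calls.

## Working session

There is one attempt and no reset: what is moved stays moved. The work goes in short steps, Python scripts to look and compute and a tool call to move; the robot and the scene stay as the last step left them, time stands still between calls to the robot, and variables do not carry over. Pictures are saved under pics/ and viewed, at most 10 in all, crops included, and the job is handed in when it is done.

Besides the shell and the picture viewer there is one more tool, called after "Call:" as name(argument=value, ...) on one line, values as JSON. move_arm: Moves the arm, as the interface text tells. Its arguments: {"type":"object","properties":{"rows":{"type":"array"},"fingers":{"type":"number"},"newtons":{"type":"number"}},"required":["rows"]}

```bash
mkdir -p pics
cat > h.py <<'E'
import numpy as np, cv2
from bench import r
from scipy.spatial.transform import Rotation as R
def cam(n):
    p=r.camera_params(n); return p,np.array([[p['fx'],0,p['cx']],[0,p['fy'],p['cy']],[0,0,1.]]),np.array([p['k1'],0,0,0.]),np.array(p['world_from_camera'])
def ray(n,uv):
    p,K,D,T=cam(n); q=cv2.undistortPoints(np.array([[uv]],float),K,D)[0,0]
    return T[:3,3],T[:3,:3]@np.array([*q,1])
def at(n,uv,z):
    o,d=ray(n,uv); return o+d*(z-o[2])/d[2]
def proj(n,P):
    p,K,D,T=cam(n); Q=(np.atleast_2d(P)-T[:3,3])@T[:3,:3]
    return cv2.projectPoints(Q,np.zeros(3),np.zeros(3),K,D)[0][:,0]
def tool(P):
    "shift in tool axes, cm"
    o=r.get_obs(); return R.from_rotvec(o['orientation']).as_matrix().T@(np.array(P)-o['tcp_pos'])*100
E
python3 - <<'E'
from h import *
for n in('side','top'):
    cv2.imwrite(f'pics/{n}0.png',cv2.resize(r.grab_frame(n),(800,600),interpolation=cv2.INTER_CUBIC)); p=cam(n); print(n,p[1].round(1).tolist(),p[3].round(3).tolist())
o=r.get_obs();print(o,r.tips_ahead, R.from_rotvec(o['orientation']).as_matrix().round(3))
E
```

```text
side [[505.2, 0.0, 276.7], [0.0, 505.2, 199.3], [0.0, 0.0, 1.0]] [[0.983, -0.124, 0.138, 0.345], [-0.183, -0.548, 0.816, -1.042], [-0.026, -0.827, -0.561, 0.857], [0.0, 0.0, 0.0, 1.0]]
top [[478.6, 0.0, 279.7], [0.0, 478.6, 209.8], [0.0, 0.0, 1.0]] [[0.011, -0.995, 0.097, 0.384], [-1.0, -0.008, 0.029, -0.016], [-0.028, -0.098, -0.995, 1.326], [0.0, 0.0, 0.0, 1.0]]
{'clock': 0.1, 'joints': array([-1.42009954,  0.47774224,  0.02235629,  1.55632799, -0.01150691,
        1.10932577, -0.0831001 ]), 'qvel': array([ 0.00039072, -0.00085592, -0.00135405, -0.00434317,  0.00039688,
       -0.00051091, -0.00027777]), 'tau': array([ 4.79190086e-03, -5.97755420e+01,  1.61399625e+00, -2.81953919e+01,
        1.28504782e-02,  4.94391716e-03,  2.40213711e-05]), 'tcp_pos': array([0.17262933, 0.65202627, 0.24441695]), 'orientation': array([-4.05363517e-01, -3.11523478e+00,  2.62689675e-03]), 'contact_force': array([ 0.13504806,  0.67646633, -0.0069216 ]), 'moment': array([-0.05962526, -0.01038001, -0.01942032]), 'gripper_force': 0.0, 'grip_width': 0.08535133122995867} 0.014 [[-0.967  0.256 -0.   ]
 [ 0.256  0.967 -0.002]
 [-0.    -0.002 -1.   ]]
```

View pics/side0.png

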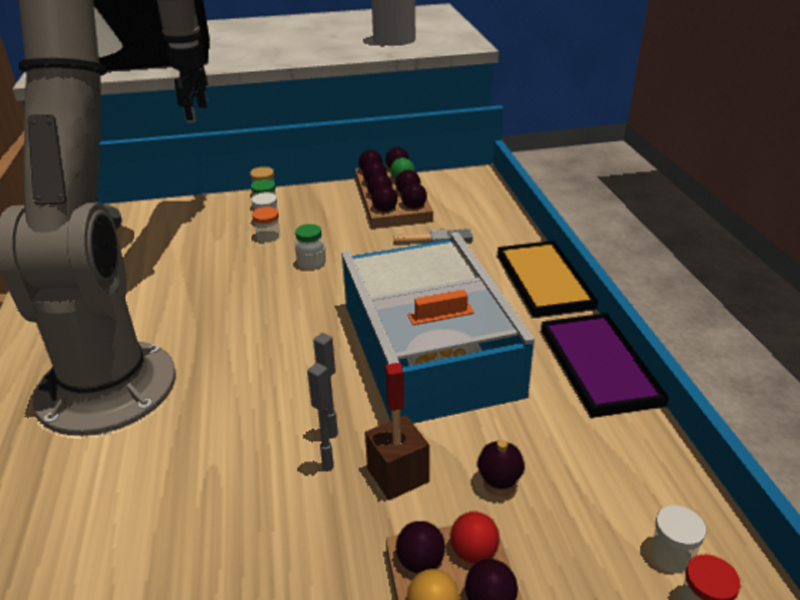

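View pics/top0.png

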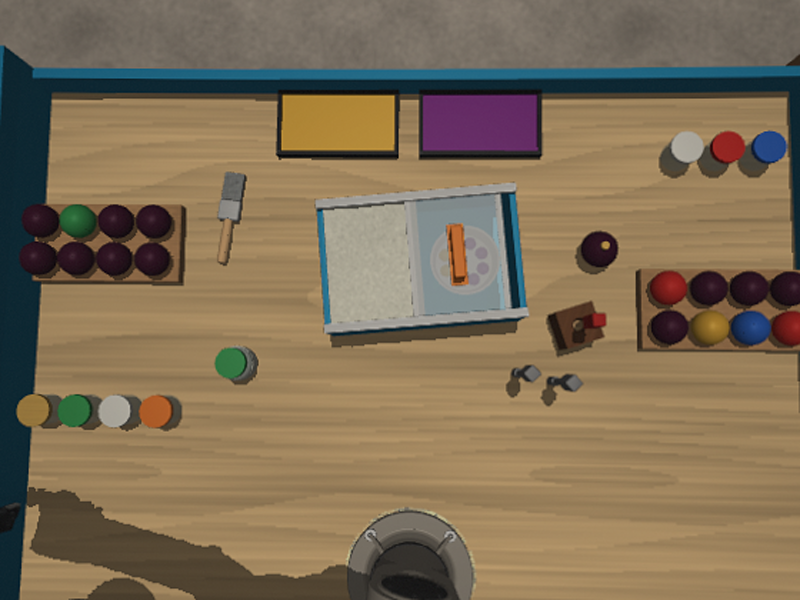

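The side view shows the guard's orange handle near (441,305), the stand at (397,455) with the red grip at (396,385), and two grey look-alikes at about (322,400). In the top view the box spans x 317–527 and y 183–335, the handle is at (457,254), the stand at (577,327), the jar at (231,363), the bauble at (599,249) and the brush at (230,215). I'll enlarge these next.

Run:
```python
from h import *
t=r.grab_frame('top');s=r.grab_frame('side')
C=cv2.INTER_CUBIC
a=cv2.resize(t[120:240,215:375],(800,600),interpolation=C)
cv2.imwrite('pics/c1.png',a)
b=cv2.resize(t[205:255,375:435],(480,400),interpolation=C) #x8
c=cv2.resize(s[250:350,250:310],(320,533),interpolation=C) #x5.333
im=np.zeros((540,800,3),np.uint8);im[:400,:480]=b;im[:533,480:]=c
cv2.imwrite('pics/c2.png',im)
```

```text
(no output)
```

View pics/c1.png

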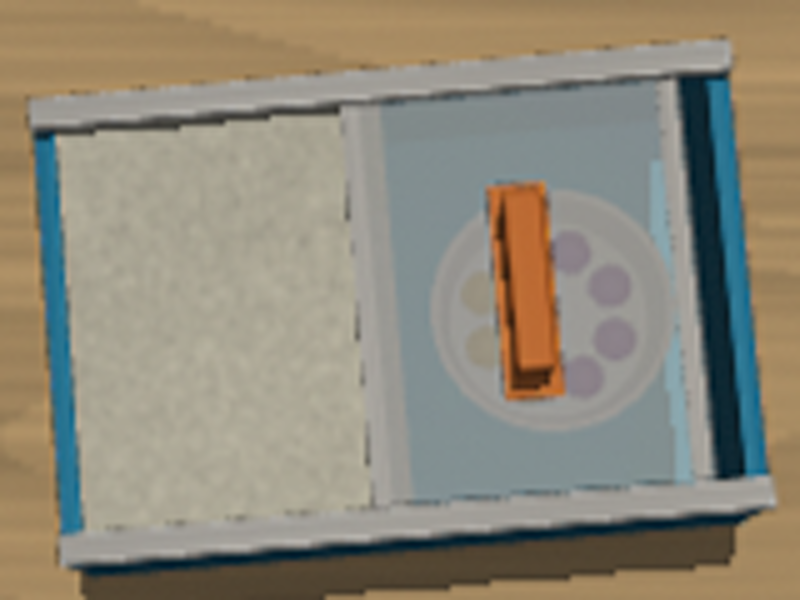

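View pics/c2.png

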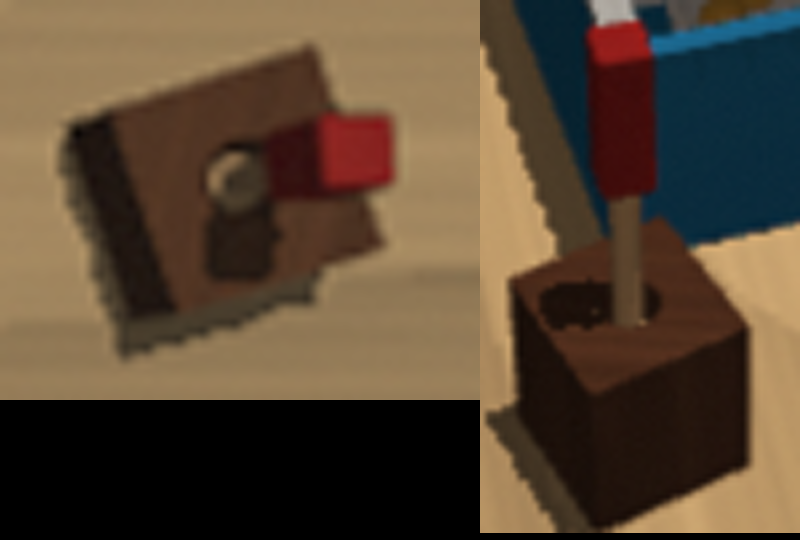

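The first crop shows the box strip corners at about (30,100), (730,40), (775,505) and (62,568). The handle top's long axis runs from (518,190) to (537,370), with the bowl at about (553,310). In the second crop the stand top's corners are near (110,112), (315,45), (383,243) and (175,312). The grip top's centre is near (357,150) from above and (618,42) in the side view.

Run:
```python
from h import *
c1=lambda p:((p[0]+.5)/5-.5+215,(p[1]+.5)/5-.5+120)
c2=lambda p:((p[0]+.5)/8-.5+375,(p[1]+.5)/8-.5+205)
c3=lambda p:((p[0]-480+.5)/5.333-.5+250,(p[1]+.5)/5.333-.5+250)
B=np.array([at('top',c1(p),.129)[:2] for p in [(30,100),(730,40),(775,505),(62,568)]])
print(B.round(4),[np.linalg.norm(B[i]-B[i-1]).round(4) for i in range(4)],'ctr',B.mean(0))
ey=(B[0]-B[1])+(B[3]-B[2]);ey/=np.linalg.norm(ey);ex=np.array([ey[1],-ey[0]]);c=B.mean(0)
print('yaw',np.degrees(np.arctan2(ex[1],ex[0])))
H=np.array([at('top',c1(p),.161)[:2] for p in[(500,190),(543,185),(552,368),(520,370)]]);print('handle',H.round(4),H.mean(0), 'pred',c-.084*ey)
print('bowl c pred px',proj('top',[*(c-.084*ey),.055]),'seen',c1((553,310)))
S=np.array([at('top',c2(p),.08)[:2] for p in[(110,112),(315,45),(383,243),(175,312)]]);print(S.round(4),[np.linalg.norm(S[i]-S[i-1]).round(4) for i in range(4)],S.mean(0))
e=S[1]-S[0];print('stand yaw',np.degrees(np.arctan2(e[1],e[0]))+90)
print('grip top',at('top',c2((357,149)),.215),at('side',c3((618,42)),.215))
g=np.array([at('top',c2(p),.215)[:2] for p in[(322,115),(390,115),(395,183),(322,183)]]);print(g.round(4))
print('side stand',at('side',c3((629,305)),.08), [at('side',c3(p),.08).round(3) for p in[(511,280),(663,218),(748,327),(595,393)]])
o1,d1=ray('top',c2((357,149)));o2,d2=ray('side',c3((618,42)))
x=np.linalg.lstsq(np.c_[d1,-d2],o2-o1,rcond=None)[0];print('tri',o1+d1*x[0],o2+d2*x[1])
```

```text
[[ 0.6808  0.1719]
 [ 0.7133 -0.1846]
 [ 0.4766 -0.2058]
 [ 0.4416  0.1503]] [np.float64(0.2402), np.float64(0.358), np.float64(0.2377), np.float64(0.3579)] ctr [ 0.57806387 -0.01704708]
yaw 5.405654985274045
handle [[ 0.6287 -0.0669]
 [ 0.6313 -0.0881]
 [ 0.5404 -0.0927]
 [ 0.5393 -0.0771]] [ 0.58491486 -0.08121017] pred [ 0.58597722 -0.1006735 ]
bowl c pred px [[325.37756689 181.55845191]] seen (325.2, 181.6)
[[ 0.4861 -0.2618]
 [ 0.5084 -0.3278]
 [ 0.4446 -0.3483]
 [ 0.4216 -0.2818]] [np.float64(0.0675), np.float64(0.0697), np.float64(0.0671), np.float64(0.0704)] [ 0.46518692 -0.30491247]
stand yaw 18.73264818702833
grip top [ 0.4650227  -0.30540979  0.215     ] [ 0.46318878 -0.30490114  0.215     ]
[[ 0.4747 -0.2956]
 [ 0.4749 -0.315 ]
 [ 0.4553 -0.316 ]
 [ 0.4551 -0.2953]]
side stand [ 0.46392025 -0.30438656  0.08      ] [array([ 0.421, -0.282,  0.08 ]), array([ 0.486, -0.26 ,  0.08 ]), array([ 0.507, -0.325,  0.08 ]), array([ 0.443, -0.346,  0.08 ])]
tri [ 0.46499384 -0.30530618  0.21539748] [ 0.46314727 -0.30515988  0.21522526]
```

Run:
```python
from h import *
print(tool([.585,-.0812,.245]))
```

```text
[-5.86260571e+01 -6.03452905e+01  4.35169485e-02]
```

Call:
move_arm(rows=[-58.6,-60.3,0,-20.2,-58.6,-60.3,0,-20.2,-58.6,-60.3,0,-20.2,-58.6,-60.3,0,-20.2,-58.6,-60.3,0,-20.2,-58.6,-60.3,0,-20.2,-58.6,-60.3,0,-20.2,-58.6,-60.3,0,-20.2,-58.6,-60.3,0,-20.2,-58.6,-60.3,0,-20.2], fingers=0.7, newtons=40)

```text
clock: 1.45
tcp_pos: [0.4798, 0.106, 0.2456]
orientation: [-0.148, 3.137, 0.001]
contact_force: [0.7, -0.3, 0.1]
grip_width: 0.06
gripper_force: 0.0
```

```bash
cat > t.py <<'E'
from h import *
import sys
o=r.get_obs();M=R.from_rotvec(o['orientation']).as_matrix()
print('t',round(o['clock'],2),'tcp',o['tcp_pos'].round(4),'yang',np.degrees(np.arctan2(M[1,1],M[0,1])).round(2),'z',M[:,2].round(3),'F',o['contact_force'].round(1),'w',round(o['grip_width'],4),o['gripper_force'])
P=eval(sys.argv[1]) if len(sys.argv)>1 else []
for p in P: print(p,tool(p).round(2))
E
python3 t.py '[[.585,-.0812,.245],[.585,-.0812,.150]]'
```

```text
t 1.45 tcp [0.4798 0.106  0.2456] yang 95.39 z [ 0.001  0.    -1.   ] F [ 0.7 -0.3  0.1] w 0.06 0.0
[0.585, -0.0812, 0.245] [ -8.72 -19.62   0.05]
[0.585, -0.0812, 0.15] [ -8.71 -19.63   9.55]
```

Call:
move_arm(rows=[-8.7,-19.6,0,0,-8.7,-19.6,0,0,-8.7,-19.6,0,0,-8.7,-19.6,0,0,-8.7,-19.6,0,0,-8.7,-19.6,0,0,-8.7,-19.6,0,0])

```text
clock: 2.33
tcp_pos: [0.5837, -0.0775, 0.2452]
orientation: [0.151, -3.138, -0.001]
contact_force: [-0.8, 0.3, -0.2]
grip_width: 0.0598
gripper_force: 0.0
```

```bash
python3 t.py '[[.585,-.0812,.150]]'
```

```text
t 2.33 tcp [ 0.5837 -0.0775  0.2452] yang 95.5 z [-0.     0.001 -1.   ] F [-0.8  0.3 -0.2] w 0.0598 0.0
[0.585, -0.0812, 0.15] [-0.1  -0.39  9.52]
```

Call:
move_arm(rows=[-0.1,-0.2,4,0,-0.1,-0.2,8,0,-0.1,-0.2,9.5,0,-0.1,-0.2,9.5,0,-0.1,-0.2,9.5,0,-0.1,-0.2,9.5,0])

```text
clock: 3.08
tcp_pos: [0.5862, -0.0812, 0.1517]
orientation: [-0.147, 3.136, -0.0]
contact_force: [0.8, -0.6, 0.8]
grip_width: 0.0602
gripper_force: 0.0
```

Call:
move_arm(rows=[0,0,0,0,0,0,0,0,0,0,0,0,0,0,0,0,0,0,0,0,0,0,0,0], fingers=0)

```text
clock: 3.82
tcp_pos: [0.5854, -0.0811, 0.1507]
orientation: [-0.147, 3.138, 0.0]
contact_force: [-1.8, 0.2, 6.0]
grip_width: 0.0193
gripper_force: 39.9
```

```bash
python3 t.py '[[.585,-.0812,.150]]'
```

```text
t 3.83 tcp [ 0.5854 -0.0811  0.1507] yang 95.36 z [ 0.  0. -1.] F [-1.8  0.2  6. ] w 0.0193 39.899155497550964
[0.585, -0.0812, 0.15] [ 0.04 -0.01  0.07]
```

Call:
move_arm(rows=[0,1,0,0,0,3,0,0,0,5,0,0,0,7,0,0,0,9,0,0,0,11,0,0,0,13,0,0,0,15,0,0,0,16.3,0,0,0,16.3,0,0])

```text
clock: 5.08
tcp_pos: [0.572, 0.066, 0.1507]
orientation: [-0.13, 3.136, -0.027]
contact_force: [7.0, -38.7, 3.2]
grip_width: 0.0191
gripper_force: 45.1
```

Call:
move_arm(rows=[0,0,0,0,0,0,0,0,0,0,0,0,0,0,0,0])

```text
clock: 5.58
tcp_pos: [0.572, 0.066, 0.1506]
orientation: [-0.13, 3.136, -0.026]
contact_force: [7.3, -38.0, 3.8]
grip_width: 0.0194
gripper_force: 44.8
```

Call:
move_arm(rows=[0,0,0,0,0,0,0,0,0,0,0,0,0,0,0,0], fingers=0.7)

```text
clock: 6.08
tcp_pos: [0.5695, 0.0827, 0.1501]
orientation: [0.15, -3.137, -0.001]
contact_force: [-0.0, 0.4, -0.4]
grip_width: 0.0597
gripper_force: 0.0
```

Call:
move_arm(rows=[0,0,-4,0,0,0,-8,0,0,0,-12,0,0,0,-12,0,0,0,-12,0])

```text
clock: 6.7
tcp_pos: [0.5694, 0.0817, 0.2698]
orientation: [0.149, -3.137, -0.0]
contact_force: [0.1, -0.6, -0.5]
grip_width: 0.0597
gripper_force: 0.0
```

```bash
python3 t.py '[[.4645,-.3052,.270],[.4645,-.3052,.175]]'
python3 - <<'E'
from h import *
t=r.grab_frame('top')
cv2.imwrite('pics/d1.png',cv2.resize(t[130:230,230:370],(784,560),interpolation=cv2.INTER_CUBIC)) #x5.6
E
```

```text
t 6.7 tcp [0.5694 0.0817 0.2698] yang 95.42 z [-0.001  0.    -1.   ] F [ 0.1 -0.6 -0.5] w 0.0597 0.0
[0.4645, -0.3052, 0.27] [ 1.410e+01 -3.753e+01 -3.000e-02]
[0.4645, -0.3052, 0.175] [ 14.09 -37.53   9.47]
```

View pics/d1.png

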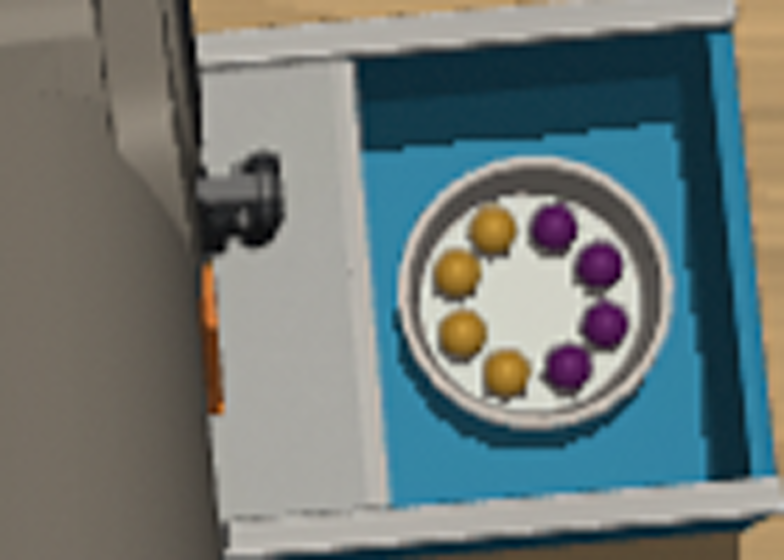

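The guard has opened, with its right-hand edge running from (356,62) to (388,503). Four gold and four purple beads lie in a ring around an empty bowl centre at about (533,292). I'll check how far the guard has travelled.

Run:
```python
from h import *
c1=lambda p:((p[0]+.5)/5-.5+215,(p[1]+.5)/5-.5+120)
d1=lambda p:((p[0]+.5)/5.6-.5+230,(p[1]+.5)/5.6-.5+130)
c=np.array([.578,-.017]);ey=np.array([-.0942,.9956]);ex=np.array([.9956,.0942])
f=lambda q:[float(round((q[:2]-c)@e,4)) for e in(ex,ey)]
for p in[(683,80),(715,475),(345,105),(375,505)]:print('shut edge',f(at('top',c1(p),.124)))
for p in[(356,62),(388,503)]:print('open edge',f(at('top',d1(p),.124)))
for p in[(492,228),(552,227),(600,264),(604,325),(568,367),(506,371),(461,333),(457,271)]:
  q=f(at('top',d1(p),.028)); print(q, np.hypot(q[0],q[1]+.084).round(4))
```

```text
shut edge [0.1017, -0.1547]
shut edge [-0.1009, -0.151]
shut edge [0.1044, 0.0181]
shut edge [-0.1015, 0.0202]
open edge [0.102, -0.0063]
open edge [-0.1005, -0.0033]
[0.0371, -0.0675] 0.0406
[0.035, -0.0967] 0.0372
[0.0147, -0.1183] 0.0373
[-0.0154, -0.1174] 0.0368
[-0.0344, -0.0981] 0.0372
[-0.0337, -0.0679] 0.0373
[-0.0132, -0.0478] 0.0385
[0.0174, -0.0486] 0.0394
```

The guard moved 148 mm before hitting its stop. It must have started about 17 mm short of fully shut, so it is now fully open. To shut it, the handle has to come back to about box y −84. Next, the stick.

Call:
move_arm(rows=[14.1,-37.5,0,5.4,14.1,-37.5,0,5.4,14.1,-37.5,0,5.4,14.1,-37.5,0,5.4,14.1,-37.5,0,5.4,14.1,-37.5,0,5.4,14.1,-37.5,0,5.4,14.1,-37.5,0,5.4,14.1,-37.5,0,5.4,14.1,-37.5,0,5.4])

```text
clock: 8.0
tcp_pos: [0.4654, -0.3036, 0.2698]
orientation: [0.004, -3.141, -0.001]
contact_force: [1.0, -1.2, -0.2]
grip_width: 0.0599
gripper_force: 0.0
```

```bash
python3 t.py '[[.4645,-.3052,.270],[.4645,-.3052,.175]]'
python3 - <<'E'
from h import *
t=r.grab_frame('side')
cv2.imwrite('pics/e1.png',cv2.resize(t[150:350,200:400],(600,600),interpolation=cv2.INTER_CUBIC))
E
```

```text
t 8.0 tcp [ 0.4654 -0.3036  0.2698] yang 90.13 z [-0.001  0.001 -1.   ] F [ 1.  -1.2 -0.2] w 0.0599 0.0
[0.4645, -0.3052, 0.27] [ 0.09 -0.16 -0.02]
[0.4645, -0.3052, 0.175] [ 0.08 -0.17  9.48]
```

View pics/e1.png

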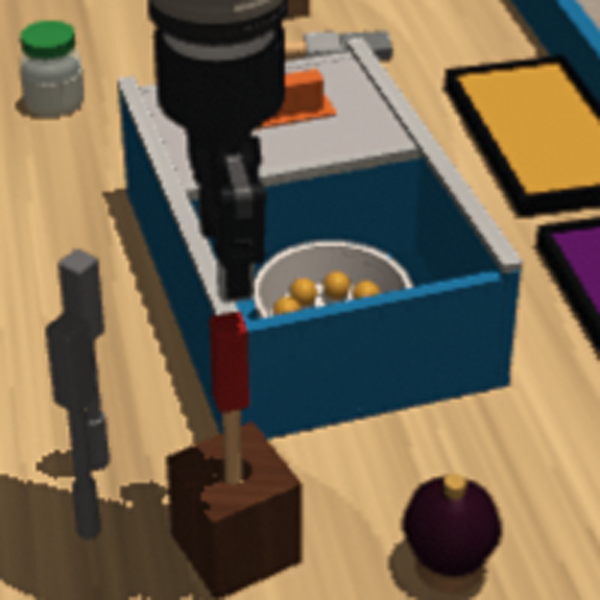

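The gripper is directly above the red grip at (230,340), clear of the grey sticks at (75,330) and the bauble.

Call:
move_arm(rows=[0,0,3,0,0,0,6,0,0,0,8,0,0,0,9.5,0,0,0,9.5,0,0,0,9.5,0])

```text
clock: 8.8
tcp_pos: [0.4653, -0.3056, 0.176]
orientation: [0.0, 3.14, -0.001]
contact_force: [-0.1, 0.1, -0.2]
grip_width: 0.0599
gripper_force: 0.0
```

Call:
move_arm(rows=[0,0,0,0,0,0,0,0,0,0,0,0,0,0,0,0,0,0,0,0,0,0,0,0], fingers=0, newtons=60)

```text
clock: 9.55
tcp_pos: [0.4651, -0.3055, 0.1759]
orientation: [0.001, 3.141, 0.0]
contact_force: [-0.6, 2.3, 6.6]
grip_width: 0.0213
gripper_force: 59.0
```

```bash
python3 t.py
```

```text
t 9.55 tcp [ 0.4651 -0.3055  0.1759] yang 89.97 z [ 0.001  0.    -1.   ] F [-0.6  2.3  6.6] w 0.0213 58.97686779499054
```

Call:
move_arm(rows=[0,0,-2,0,0,0,-4,0,0,0,-6,0,0,0,-9,0,0,0,-12,0,0,0,-15,0,0,0,-15,0,0,0,-15,0])

```text
clock: 10.55
tcp_pos: [0.4642, -0.305, 0.3242]
orientation: [-0.001, -3.14, -0.001]
contact_force: [0.0, -0.6, -1.6]
grip_width: 0.0215
gripper_force: 58.8
```

```bash
python3 t.py '[[.5859,-.1006,.325]]'
python3 - <<'E'
from h import *
c=np.array([.578,-.017]);ey=np.array([-.0942,.9956]);ex=np.array([.9956,.0942]);b=c-.084*ey;print(b)
T=R.from_rotvec(r.get_obs()['orientation']).as_matrix()
for a in range(0,390,15):
    t=np.radians(a); p=27*(np.cos(t)*ex-np.sin(t)*ey)
    print(a,(T.T@np.array([*p,0])/10).round(2)[:2])
E
```

```text
t 10.55 tcp [ 0.4642 -0.305   0.3242] yang 89.97 z [-0.001  0.001 -1.   ] F [ 0.  -0.6 -1.6] w 0.0215 58.761168122291565
[0.5859, -0.1006, 0.325] [-12.16  20.45  -0.09]
[ 0.5859128 -0.1006304]
0 [-2.69  0.26]
15 [-2.66 -0.45]
30 [-2.46 -1.12]
45 [-2.08 -1.72]
60 [-1.57 -2.2 ]
75 [-0.94 -2.53]
90 [-0.26 -2.69]
105 [ 0.45 -2.66]
120 [ 1.12 -2.46]
135 [ 1.72 -2.08]
150 [ 2.2  -1.57]
165 [ 2.53 -0.94]
180 [ 2.69 -0.26]
195 [2.66 0.45]
210 [2.46 1.12]
225 [2.08 1.72]
240 [1.57 2.2 ]
255 [0.94 2.53]
270 [0.26 2.69]
285 [-0.45  2.66]
300 [-1.12  2.46]
315 [-1.72  2.08]
330 [-2.2   1.57]
345 [-2.53  0.94]
360 [-2.69  0.26]
375 [-2.66 -0.45]
```

Call:
move_arm(rows=[-2.4,4,0,0,-4.9,8.2,0,0,-7.3,12.3,0,0,-9.7,16.3,0,0,-11.4,19.2,0,0,-12.1,20.4,0,0,-12.1,20.4,0,0,-12.1,20.4,0,0])

```text
clock: 11.55
tcp_pos: [0.5849, -0.1036, 0.3251]
orientation: [-0.005, -3.141, 0.001]
contact_force: [-0.5, -1.0, -1.0]
grip_width: 0.0219
gripper_force: 58.8
```

```bash
python3 t.py '[[.5859,-.1006,.325]]'
python3 - <<'E'
from h import *
s=cv2.resize(r.grab_frame('side')[130:290,220:380],(400,400),interpolation=cv2.INTER_CUBIC);t=cv2.resize(r.grab_frame('top')[130:240,260:370],(400,400),interpolation=cv2.INTER_CUBIC)
cv2.imwrite('pics/f1.png',np.hstack([s,t]))
print((proj('side',[[.5859,-.1006,.164],[.5859,-.1006,.294]])-[220,130])*2.5)
E
```

```text
t 11.55 tcp [ 0.5849 -0.1036  0.3251] yang 89.81 z [-0.001 -0.001 -1.   ] F [-0.5 -1.  -1. ] w 0.0219 58.77236187458038
[0.5859, -0.1006, 0.325] [-0.1   0.3   0.01]
[[228.82786037 202.57878715]
 [230.73020171  82.88686002]]
```

View pics/f1.png

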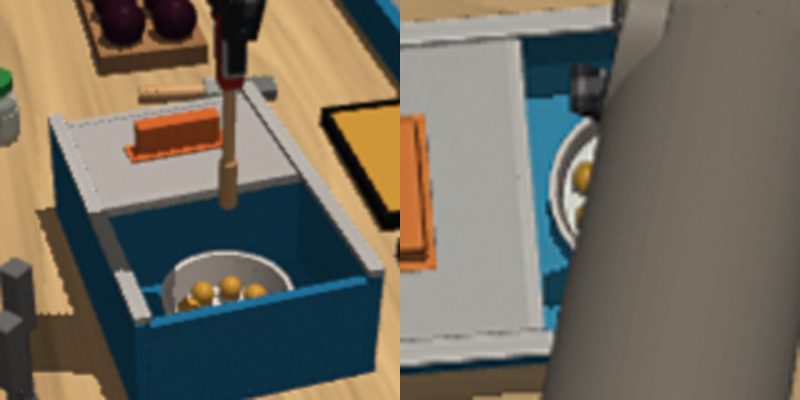

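The stick hangs vertical with its foot at (228,205), as predicted. Now I'll lower it at the empty bowl centre.

Call:
move_arm(rows=[0,0,2,0,0,0,5,0,0,0,8,0,0,0,10,0,0,0,12,0,0,0,13,0,0,0,14.1,0,0,0,14.1,0,0,0,14.1,0])

```text
clock: 12.78
tcp_pos: [0.5862, -0.1016, 0.1849]
orientation: [0.001, 3.141, -0.0]
contact_force: [0.0, -0.7, -0.8]
grip_width: 0.0213
gripper_force: 58.8
```

```bash
python3 t.py '[[.5859,-.1006,.184]]'
```

```text
t 12.78 tcp [ 0.5862 -0.1016  0.1849] yang 89.97 z [ 0.001 -0.    -1.   ] F [ 0.  -0.7 -0.8] w 0.0213 58.83711755275726
[0.5859, -0.1006, 0.184] [0.03 0.1  0.09]
```

Call:
move_arm(rows=[-1,0.2,0,0,-1.9,0.3,0,0,-2.7,0.4,0,0,-2.7,0.4,0,0,-2.66,-0.35,0,0,-2.46,-1,0,0,-2.08,-1.6,0,0,-1.57,-2.1,0,0,-0.94,-2.4,0,0,-0.26,-2.6,0,0])

```text
clock: 14.02
tcp_pos: [0.5888, -0.1249, 0.1845]
orientation: [-0.001, 3.14, 0.006]
contact_force: [-0.4, 7.6, -0.8]
grip_width: 0.0215
gripper_force: 59.3
```

Call:
move_arm(rows=[0.7,0,0,0,1.4,0.2,0,0,2,0.6,0,0,2.45,1.1,0,0,2.8,1.75,0,0,2.95,2.4,0,0,2.9,3.1,0,0,2.7,3.8,0,0,2.35,4.4,0,0,1.85,4.9,0,0])

```text
clock: 15.28
tcp_pos: [0.5696, -0.0781, 0.184]
orientation: [-0.001, -3.14, -0.0]
contact_force: [0.6, -0.4, -0.9]
grip_width: 0.0207
gripper_force: 59.3
```

```bash
python3 t.py '[[.5859,-.1006,.184]]'
```

```text
t 15.28 tcp [ 0.5696 -0.0781  0.184 ] yang 89.97 z [-0.002  0.    -1.   ] F [ 0.6 -0.4 -0.9] w 0.0207 59.337780475616455
[0.5859, -0.1006, 0.184] [-1.63 -2.25 -0.01]
```

Call:
move_arm(rows=[-0.63,0.33,0,0,-1.3,0.5,0,0,-2,0.45,0,0,-2.7,0.25,0,0,-3.3,-0.1,0,0,-3.75,-0.65,0,0,-4.1,-1.25,0,0,-4.25,-1.95,0,0,-4.25,-1.95,0,0,-4.25,-1.95,0,0])

```text
clock: 16.52
tcp_pos: [0.612, -0.0979, 0.1842]
orientation: [-0.001, -3.141, -0.0]
contact_force: [-2.9, -0.5, -0.9]
grip_width: 0.0213
gripper_force: 59.7
```

```bash
python3 t.py '[[.5859,-.1006,.184]]'
python3 - <<'E'
from h import *
s=cv2.resize(r.grab_frame('side')[150:290,230:370],(600,600),interpolation=cv2.INTER_CUBIC)
cv2.imwrite('pics/g1.png',s)
E
```

```text
t 16.52 tcp [ 0.612  -0.0979  0.1842] yang 89.96 z [-0.001  0.    -1.   ] F [-2.9 -0.5 -0.9] w 0.0213 59.653188586235046
[0.5859, -0.1006, 0.184] [ 2.61 -0.27  0.02]
```

View pics/g1.png

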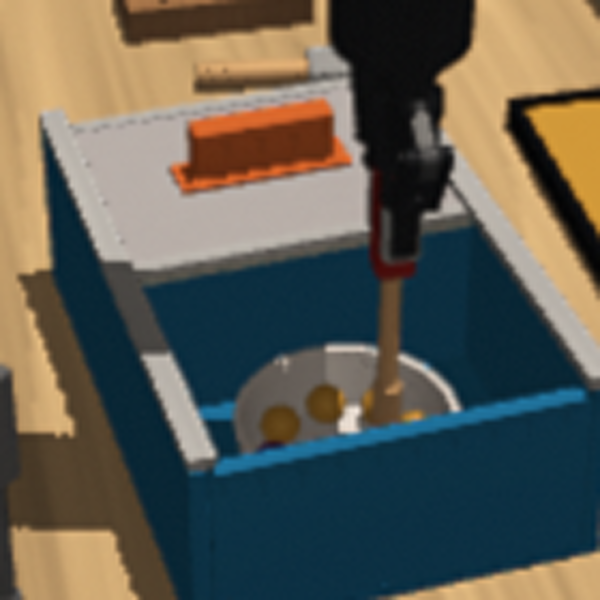

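The stick is still upright at the bowl's far side, with its foot at (385,410), and the beads are still in the bowl and have moved. Next I'll ease it off the beads, lift it and go back to the stand.

Call:
move_arm(rows=[0.5,0,0,0,1,0,0,0,1,0,-2,0,1,0,-4,0,1,0,-7,0,1,0,-10,0,1,0,-13,0,1,0,-14.1,0,1,0,-14.1,0])

```text
clock: 17.7
tcp_pos: [0.6027, -0.0978, 0.3256]
orientation: [0.0, 3.14, 0.0]
contact_force: [-0.1, -0.3, -1.3]
grip_width: 0.0214
gripper_force: 59.6
```

```bash
python3 t.py '[[.4651,-.3053,.325]]'
python3 - <<'E'
from h import *
s=cv2.resize(r.grab_frame('side')[130:290,220:380],(400,400),interpolation=cv2.INTER_CUBIC);t=cv2.resize(r.grab_frame('top')[130:240,260:370],(400,400),interpolation=cv2.INTER_CUBIC)
cv2.imwrite('pics/f2.png',np.hstack([s,t]))
E
```

```text
t 17.7 tcp [ 0.6027 -0.0978  0.3256] yang 89.99 z [ 0.002  0.    -1.   ] F [-0.1 -0.3 -1.3] w 0.0214 59.63776767253876
[0.4651, -0.3053, 0.325] [ 13.76 -20.75   0.03]
```

Call:
move_arm(rows=[2.7,-4,0,0,5.5,-8.2,0,0,8.2,-12.4,0,0,10.9,-16.5,0,0,13,-19.6,0,0,13.7,-20.7,0,0,13.7,-20.7,0,0,13.7,-20.7,0,0,13.7,-20.7,0,0,13.7,-20.7,0,0])

```text
clock: 19.05
tcp_pos: [0.4659, -0.3041, 0.3252]
orientation: [0.002, -3.142, -0.0]
contact_force: [0.6, 0.5, -0.6]
grip_width: 0.0215
gripper_force: 59.6
```

```bash
python3 t.py '[[.4651,-.3053,.325]]'
python3 - <<'E'
from h import *
s=cv2.resize(r.grab_frame('side')[210:350,220:360],(400,400),interpolation=cv2.INTER_CUBIC);t=cv2.resize(r.grab_frame('top')[140:220,280:360],(400,400),interpolation=cv2.INTER_CUBIC)
cv2.imwrite('pics/f3.png',np.hstack([s,t]))
print((proj('side',[[.4651,-.3053,.164],[.4651,-.3053,.294]])-[220,210])*400/140)
E
```

```text
t 19.05 tcp [ 0.4659 -0.3041  0.3252] yang 90.06 z [-0.  0. -1.] F [ 0.6  0.5 -0.6] w 0.0215 59.637980461120605
[0.4651, -0.3053, 0.325] [ 0.08 -0.12  0.02]
[[163.27780761 191.52589619]
 [158.18073421  42.36920404]]
```

View pics/f3.png

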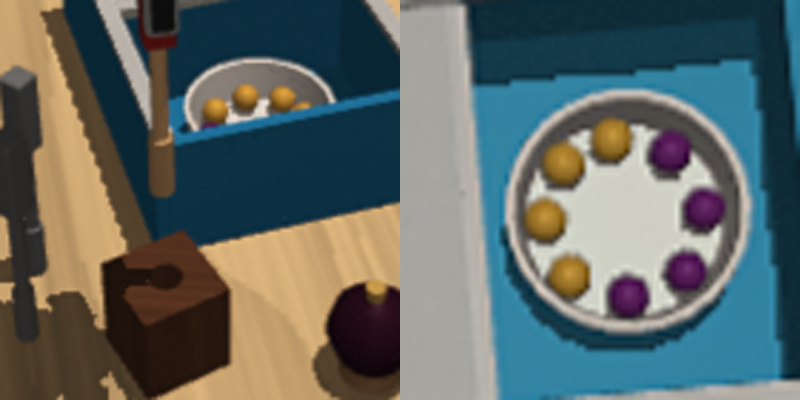

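The stick is vertical above the hole, with its foot at (162,193) as predicted. All eight beads are in the bowl, pushed out to the wall. Next I'll check how far each bead moved.

Run:
```python
from h import *
from scipy.optimize import linear_sum_assignment as L
from scipy.spatial.distance import cdist
d1=lambda p:((p[0]+.5)/5.6-.5+230,(p[1]+.5)/5.6-.5+130)
f=lambda p:((p[0]-400+.5)/5-.5+280,(p[1]+.5)/5-.5+140)
A=lambda m,l:np.array([at('top',m(p),.028)[:2] for p in l])
for n,o,q in(('gold',[(492,228),(506,371),(461,333),(457,271)],[(611,139),(564,164),(545,220),(570,276)]),('purple',[(552,227),(600,264),(604,325),(568,367)],[(670,151),(704,210),(687,271),(628,297)])):
    D=cdist(A(d1,o),A(f,q))*1000;i,j=L(D);print(n,D.round(1).tolist(),D[i,j].round(1))
```

```text
gold [[14.4, 15.0, 44.1, 68.5], [78.8, 67.9, 45.7, 17.5], [65.8, 46.1, 17.5, 16.5], [41.3, 15.8, 17.1, 46.9]] [14.4 17.5 17.5 15.8]
purple [[14.9, 45.9, 69.5, 80.1], [21.0, 16.7, 47.1, 69.1], [50.3, 18.5, 17.0, 45.8], [70.3, 45.3, 16.7, 19.1]] [14.9 16.7 17.  19.1]
```

Every bead moved at least 14 mm. Now I'll insert the stick.

Call:
move_arm(rows=[0.05,-0.1,2,0,0.05,-0.1,4,0,0.05,-0.1,6,0,0.05,-0.1,7,0,0.05,-0.1,7.5,0,0.05,-0.1,8,0,0.05,-0.1,8.5,0,0.05,-0.1,9,0,0.05,-0.1,9.5,0,0.05,-0.1,10,0])

```text
clock: 20.4
tcp_pos: [0.4648, -0.3059, 0.225]
orientation: [0.001, 3.142, 0.0]
contact_force: [-0.0, -0.0, -2.0]
grip_width: 0.0211
gripper_force: 59.6
```

```bash
python3 t.py '[[.4651,-.3055,.177]]'
```

```text
t 20.4 tcp [ 0.4648 -0.3059  0.225 ] yang 89.97 z [ 0.  0. -1.] F [-0. -0. -2.] w 0.0211 59.63857412338257
[0.4651, -0.3055, 0.177] [-0.03  0.04  4.8 ]
```

Tip is already 16 mm into the hole without contact.

Call:
move_arm(rows=[0,0,1,0,0,0,2,0,0,0,3,0,0,0,4,0,0,0,4.5,0,0,0,4.8,0,0,0,4.8,0,0,0,4.8,0])

```text
clock: 21.4
tcp_pos: [0.465, -0.306, 0.1776]
orientation: [0.001, 3.141, -0.0]
contact_force: [0.8, 0.1, -1.3]
grip_width: 0.0214
gripper_force: 59.6
```

Call:
move_arm(rows=[0,0,0,0,0,0,0,0,0,0,0,0,0,0,0,0,0,0,0,0], fingers=0.6)

```text
clock: 22.02
tcp_pos: [0.4648, -0.3059, 0.1773]
orientation: [0.001, 3.142, 0.0]
contact_force: [-0.3, -0.2, 0.4]
grip_width: 0.0511
gripper_force: 0.0
```

Call:
move_arm(rows=[0,0,-2,0,0,0,-5,0,0,0,-8,0,0,0,-11,0,0,0,-11,0,0,0,-11,0])

```text
clock: 22.78
tcp_pos: [0.4645, -0.3055, 0.2866]
orientation: [-0.001, -3.141, -0.001]
contact_force: [-0.3, -0.8, 0.2]
grip_width: 0.0513
gripper_force: 0.0
```

```bash
python3 t.py '[[.5694,.0665,.287],[.5694,.0665,.15]]'
python3 - <<'E'
from h import *
s=cv2.resize(r.grab_frame('side')[210:350,220:360],(600,600),interpolation=cv2.INTER_CUBIC)
cv2.imwrite('pics/g3.png',s)
print((proj('side',[[.465,-.305,.215]])-[220,210])*600/140)
m=cv2.inRange(cv2.cvtColor(s,cv2.COLOR_BGR2HSV),(0,150,60),(4,255,255))|cv2.inRange(cv2.cvtColor(s,cv2.COLOR_BGR2HSV),(176,150,60),(180,255,255))
y,x=np.nonzero(m);print('red',x.min(),x.max(),y.min(),y.max())
E
```

```text
t 22.77 tcp [ 0.4645 -0.3055  0.2866] yang 89.98 z [-0.001  0.001 -1.   ] F [-0.3 -0.8  0.2] w 0.0513 0.0
[0.5694, 0.0665, 0.287] [-1.048e+01  3.721e+01 -3.000e-02]
[0.5694, 0.0665, 0.15] [-10.49  37.2   13.67]
[[241.71237769 203.01876544]]
red 216 267 192 333
```

The red grip is where it stood at first, so the stick is right down in the hole. Back to the guard handle.

Call:
move_arm(rows=[-10.6,37.2,0,-5.4,-10.6,37.2,0,-5.4,-10.6,37.2,0,-5.4,-10.6,37.2,0,-5.4,-10.6,37.2,0,-5.4,-10.6,37.2,0,-5.4,-10.6,37.2,0,-5.4,-10.6,37.2,0,-5.4,-10.6,37.2,0,-5.4,-10.6,37.2,0,-5.4], fingers=0.7, newtons=40)

```text
clock: 24.08
tcp_pos: [0.5708, 0.064, 0.2873]
orientation: [0.142, -3.138, 0.001]
contact_force: [0.2, 0.0, -0.4]
grip_width: 0.0597
gripper_force: 0.0
```

```bash
python3 t.py '[[.571,.066,.150]]'
```

```text
t 24.07 tcp [0.5708 0.064  0.2873] yang 95.19 z [-0. -0. -1.] F [ 0.2  0.  -0.4] w 0.0597 0.0
[0.571, 0.066, 0.15] [-0.04  0.2  13.73]
```

Call:
move_arm(rows=[0,0,4,0,0,0,8,0,0,0,11,0,0,0,13,0,0,0,13.7,0,0,0,13.7,0,0,0,13.7,0])

```text
clock: 24.95
tcp_pos: [0.5717, 0.0659, 0.1513]
orientation: [-0.147, 3.136, 0.001]
contact_force: [0.3, -0.3, 0.2]
grip_width: 0.0596
gripper_force: 0.0
```

Call:
move_arm(rows=[0,0,0,0,0,0,0,0,0,0,0,0,0,0,0,0,0,0,0,0,0,0,0,0], fingers=0)

```text
clock: 25.7
tcp_pos: [0.5713, 0.0655, 0.1509]
orientation: [-0.146, 3.138, -0.0]
contact_force: [-1.0, -2.0, 6.3]
grip_width: 0.0194
gripper_force: 40.2
```

Call:
move_arm(rows=[0,-1,0,0,0,-3,0,0,0,-5,0,0,0,-7,0,0,0,-9,0,0,0,-11,0,0,0,-13,0,0,0,-14.5,0,0,0,-15.5,0,0,0,-15.5,0,0])

```text
clock: 26.95
tcp_pos: [0.5855, -0.0895, 0.1509]
orientation: [-0.145, 3.138, -0.001]
contact_force: [-2.4, -2.1, 6.7]
grip_width: 0.0192
gripper_force: 40.4
```

```bash
python3 t.py '[[.5859,-.1006,.150]]'
```

```text
t 26.95 tcp [ 0.5855 -0.0895  0.1509] yang 95.28 z [ 0. -0. -1.] F [-2.4 -2.1  6.7] w 0.0192 40.38499653339386
[0.5859, -0.1006, 0.15] [ 0.06 -1.11  0.09]
```

Call:
move_arm(rows=[0,-0.3,0,0,0,-0.6,0,0,0,-0.9,0,0,0,-1.2,0,0,0,-1.2,0,0])

```text
clock: 27.58
tcp_pos: [0.5863, -0.0988, 0.1509]
orientation: [0.148, -3.137, -0.003]
contact_force: [-5.4, 3.0, 9.0]
grip_width: 0.0193
gripper_force: 40.7
```

```bash
python3 t.py
```

```text
t 27.57 tcp [ 0.5863 -0.0988  0.1509] yang 95.4 z [-0.001  0.002 -1.   ] F [-5.4  3.   9. ] w 0.0193 40.735525488853455
```

The guard is at the stop now: 165 mm of travel, and the reaction force has turned. A small press will confirm it, then I'll release and retreat.

Call:
move_arm(rows=[0,-0.2,0,0,0,-0.2,0,0,0,-0.2,0,0])

```text
clock: 27.95
tcp_pos: [0.5863, -0.0989, 0.1509]
orientation: [0.15, -3.136, -0.007]
contact_force: [-4.9, 6.4, 10.2]
grip_width: 0.0191
gripper_force: 41.1
```

Call:
move_arm(rows=[0,0.2,0,0,0,0.2,0,0,0,0.2,0,0,0,0.2,0,0,0,0.2,0,0], fingers=0.7)

```text
clock: 28.58
tcp_pos: [0.5866, -0.1003, 0.1502]
orientation: [0.147, -3.138, 0.0]
contact_force: [0.7, -0.3, -0.4]
grip_width: 0.0596
gripper_force: 0.0
```

Call:
move_arm(rows=[0,0,-4,0,0,0,-8,0,0,0,-12,0,0,0,-15,0,0,6,-15,0,0,12,-15,0,0,18,-15,0,0,24,-15,0,0,24,-15,0,0,24,-15,0])

```text
clock: 29.82
tcp_pos: [0.5642, 0.1382, 0.3002]
orientation: [0.147, -3.138, 0.001]
contact_force: [-0.4, -0.6, 0.1]
grip_width: 0.0595
gripper_force: 0.0
```

```bash
python3 t.py
python3 - <<'E'
from h import *
cv2.imwrite('pics/z.png',cv2.resize(r.grab_frame('side')[110:350,150:470],(800,600),interpolation=cv2.INTER_CUBIC))
E
```

```text
t 29.82 tcp [0.5642 0.1382 0.3002] yang 95.38 z [-0.    -0.001 -1.   ] F [-0.4 -0.6  0.1] w 0.0595 0.0
```

View pics/z.png

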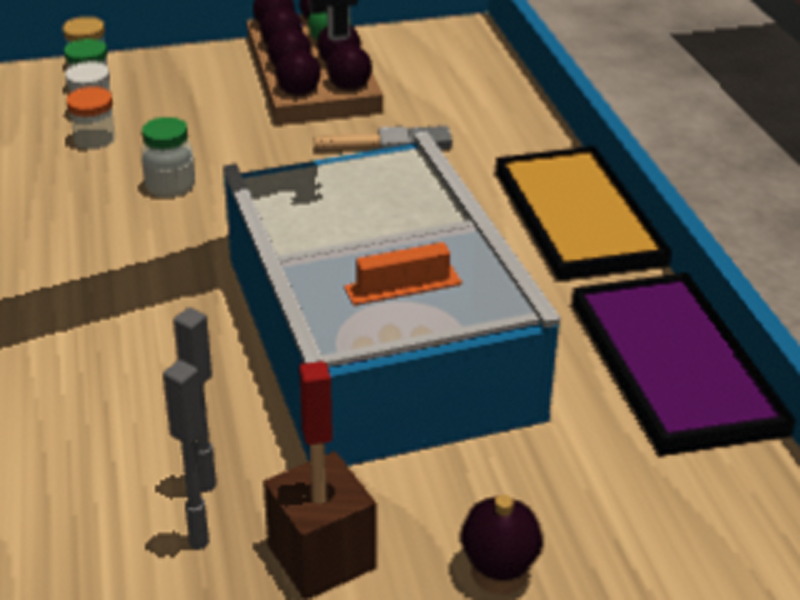

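The guard is shut up to the box's right wall, with the handle at (403,270). The stick is upright in the stand with its grip at (316,400), and the jar, bauble and brush are undisturbed.

```bash
python3 -c "
from bench import r
print(r.hand_in())"
```

```text
the job is handed in; nothing more can be done
None
```

The job is done and handed in at about 30 s of the 72 s limit, though no verdict came back: the guard was fully opened, the beads were stirred once clockwise from the far side (all eight moved at least 14 mm and stayed in the bowl), the stick is back down in its stand, the guard is shut against its stop, and the jar, bauble and brush look undisturbed.

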